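# Set the shaker's speed dial to the red line and start it

## Robot

A 7-joint arm with a two-finger parallel gripper is mounted at the origin on the work surface. World frame = base frame: x ahead of the robot, y to its left, z up, the work surface at z = 0. Lengths are in mm, angles in rad, forces in N, time in s.
With the tool pointing down it reaches from about 400 to 875 mm from the base axis. Payload 4.4 kg.
Tool frame: the origin (TCP) lies at the very end of the fingers, on their centre line; the grasp point (between the pads) lies 19 mm behind it; z points along the fingers, y is the line along which they close (so a half turn about z gives the same grasp; the last joint's range is limited). The gripper opens to 85 mm and grips with 20 to 120 N. Pads are 22 mm wide; open, the fingers measure 114 mm over their backs; the gripper's body (76 mm by 85 mm) begins 54 mm behind the grasp point. The pads swing forward as they close: fully open they stand 13 mm farther back than shut.
Start: joints at [-1.277, 0.628, 0.038, 1.517, -0.027, 0.996, -0.02], TCP at [228.834, 608.402, 231.313] pointing down, gripper open.
Joint ranges: [-3.06, 3.06], [-0.37, 2.12], [-1.25, 1.32], [0.18, 2.47], [-1.1, 4.24], [0.23, 1.98], [-2.94, 2.94]. Speed limits (rad/s): [2.57, 2.57, 3.14, 3.14, 3.14, 3.14, 3.14].

## Interface

Orientations are given as [roll, pitch, yaw] about the fixed x, y, z axes, in that order (R = Rz(yaw) Ry(pitch) Rx(roll)).
In Python, from cell import ctrl gives the robot as it stands.
- The arm moves only by the tool step_arm, never from a script. Its argument "series" is a list that holds one entry, the list of rows, each a list of 7 numbers: the turn, a rotation vector about the tool's x, y, z as a fraction of full scale, then the shift along the tool's x, y, z as a fraction of full scale, then the closure, from 0 (fully open) to 1 (shut). In form: [[[ax, ay, az, tx, ty, tz, gripper], ...]]. A call has 1 to 12 rows; each row shifts and turns the commanded pose from where the row before left it, along the tool's axes as they then stand; what a row does not reach is not made up. Full scale, the value 1, is 150 mm for a shift and 45 degrees for a turn. A row lasts 1/10 s, in which the tool goes at most 50 mm and 8.59 degrees, less where a joint would pass 70% of its speed; a pose out of reach is approached as far as the arm can. A call with a number of a shift or a turn outside -1 to 1 is refused whole. A call with a gripper value outside its range is refused whole. The fingers move at their own pace and stop on an object; the grip force is fixed at half the most. Time passes only in rows, so rows that do not move let the fingers close. It gives the time, the measured TCP pose, the force, the opening and the grip force at its end, in the units of the state.
- ctrl.read_state(): the state, without advancing time (a new reading comes with each control period).
- ctrl.get_image(name): name is "side" or "top"; returns a dict with "img" (420x560x3 uint8, red, green, blue), "fx", "fy", "cx", "cy" (pixels), "R" (3x3) and "t" (3): a world point X has camera coordinates R X + t. Camera axes: x right, y down, z forward; pixel columns grow to the right and rows downward; lengths in mm; the calibration is good to about 2 mm. A picture is of the moment at which its call begins. There is no depth.
- ctrl.finish_job(): hands the job in; it is judged then, once.
Trained networks look in a picture, given as the dict that the camera call returned (one of the last four; its "shot" number tells which), for a name from the list of things; names that differ only in an ending like _2 or _b are one class to them, and where a whole thing is asked for, a point or a joint stands for the part that bears it (a point fixed in the world has none). Each returns a list of dicts, best first, with "score" (0 to 1); they miss things now and then, are a little off and sometimes report something else, mostly with a low value. They report only what shows in the picture. A call takes as long as a camera call.
- ctrl.recognise(picture, thing): "centre" ([column, row] in pixels, amid what is visible of it).
The state is a dict: "clock": time; "qpos": joint angles; "qd": joint speeds; "tau": joint torques, N m; "eef_pos": TCP position; "tool_rot": TCP orientation; "force": force on the tool from outside, world axes, zero at the start; "torque": the same for the moment, N m; "width": finger opening in mm; "gripper_force": force on a finger pad.
Only numpy, scipy, OpenCV 4.12 (cv2) and the standard library are available. Lean on these libraries where they do the work, as an engineer would, in place of code of your own. Each camera call takes 0.05 s, during which the arm holds its last target. There are 200 camera calls.

## Task

Using only the fingertips, push the orange tab round so that the white index mark on the shaker's dial lines up with the red line of the scale, then press the green start button all the way down and let it come back up. Push the tab from one side only, never pinch it, and leave the things standing and lying about where they are.

Things in the scene. Friction and masses are not known exactly. Their poses are not given: they have to be found in the camera images.
- dial_axis (a point): point on the dial's vertical axis of rotation, at the height of the dial's top face (70 mm above the bench). The dial is a dark blue-grey disc, 130 mm in diameter, lying flat in a dark scale bezel (176 mm in diameter, 67 mm high) on the white console (55 mm high) at the front of a plate shaker that is fixed to the bench.
- dial (a joint): turn of the dial in rad, 0 to 2.8 (end stops); grows as the dial turns clockwise seen from above. Stiff: it takes about 0.15 N m (some 3.5 N at the tab) and stays where it is left.
- dial_index (a point): outer end of the white index mark, a 5 mm wide radial line on the dial's top face; this point lies on the dial's edge, 65 mm from the axis, and turns with the dial.
- tab_top (a point): middle of the top ridge of the orange finger tab, an upright radial fin on the dial's top face, diametrically opposite the index mark: 34 mm long (26 to 60 mm from the axis), 14 mm thick, its broad sides 20 mm high and its narrow ridge 24 mm above the dial's top face. This point is 43 mm from the axis.
- tab_face_a: one broad side of the orange tab. Origin: centre of its outer face, 43 mm from the dial's axis, 10 mm above the dial's top face; x points from the tab through the dial's axis to the index mark, -y straight out of this face. Pushing this side turns the dial anticlockwise seen from above.
- tab_face_b: the other broad side of the same orange tab; the origin is the centre of its outer face, likewise; its +y points straight out of it. Pushing this side turns the dial clockwise seen from above.
- red_line_tip (a point): inner end of the red target line, a 6 mm wide, 21 mm long radial line on the scale bezel; this point lies 65 mm from the dial's axis, right at the dial's edge, 69 mm above the bench. At the start the red line lies 0.45 to 2.35 rad clockwise of the index mark.
- blue_line_tip (a point): the same for a blue line on the scale (not the target), clockwise of the red one.
- green_line_tip (a point): the same for a green line on the scale (not the target), anticlockwise of the red one.
- start_top (a point): centre of the top of the round green start button (28 mm diameter, in a black housing, about 77 mm above the bench) on the console, 159 mm from the dial's axis, on the robot's right. It is pressed straight down and springs back.
- start (a joint): travel of the start button in m: 0 released, 0.006 fully down, which takes 5 N.
- vial: bystander, loose: small amber vial with white cap, 24 mm diameter, 40 mm tall, standing on the console's top behind the start button. Origin: on its underside, near the middle.
- cryo_tube: bystander, loose: small clear tube with purple cap, 19 mm diameter, 44 mm tall, standing on the console's far left corner. Origin: on its underside, near the middle.
- tip_box: bystander, loose: pipette tip box, white, orange rim and pinkish lid, 122 x 87 x 75 mm tall, left of the shaker. Origin: on its underside, near the middle.
- tube_rack: bystander, loose: purple rack of white tubes, 100 x 160 x 42 mm tall, right of the shaker. Origin: on its underside, near the middle.
- pipette: bystander, loose: red and white pipette lying on the bench, about 310 mm long along its x, 22 mm high, right of the shaker. Origin: on its underside, near the middle.
- calculator: bystander, loose: white pocket calculator, 150 x 80 x 18 mm, left of the shaker, beyond the tip box. Origin: on its underside, near the middle.
- marker_pen: bystander, loose: green and black marker pen lying on the bench, 120 mm long along its x (from -45 to 75 mm), 14 mm high, left of the tip box. Origin: on its underside, near the middle.
- reagent: bystander, loose: white bottle with blue cap, 60 mm diameter, 130 mm tall, right of the shaker, beyond the tube rack. Origin: on its underside, near the middle.

How it is judged:
By the outcome, as a careful person would: the job done as asked, in the order asked, and still so for the second after the job is handed in, with the robot touching nothing.
It also fails if it takes over 51 s, if anything falls off the work surface, if the arm or the gripper's body presses on something with over 40 N, if the wrist force passes 120 N, or if a joint passes its speed limit or range.

## Working session

There is one attempt and no reset: what is moved stays moved. The work goes in short steps, Python scripts to look and compute and a tool call to move; the robot and the scene stay as the last step left them, time stands still between calls to the robot, and variables do not carry over. Pictures are saved under pics/ and viewed, at most 10 in all, crops included, and the job is handed in when it is done.

Besides the shell and the picture viewer there is one more tool, called after ">>>" as name([rows], argument=value, ...), one row to a line, values as JSON. step_arm: Moves the arm, as the interface text tells. Shift numbers are shares of 150 mm and turn numbers shares of 45 degrees, none past 1 either way. Its arguments: {"type":"object","properties":{"series":{"type":"array","items":{"type":"array","items":{"type":"array","items":{"type":"number","minimum":-1,"maximum":1}}}}},"required":["series"]}

```bash
mkdir -p pics; ls
python3 - <<'E'
from cell import ctrl
import cv2
s=ctrl.read_state();print(s)
for n in("top","side"):
    p=ctrl.get_image(n);cv2.imwrite(f"pics/{n}0.png",p["img"][:,:,::-1])
    print(n,p["fx"],p["cx"],p["cy"],p["R"],p["t"])
    for t in("dial_axis","dial_index","tab_top","red_line_tip","blue_line_tip","green_line_tip","start_top","vial"):
        print(t,[(d["centre"],round(d["score"],2)) for d in ctrl.recognise(p,t)[:2]])
E
```

```text
pics
{'clock': 0.0, 'qpos': array([-1.27682921,  0.62933913,  0.03843608,  1.51838005, -0.02702511,
        0.99629683, -0.02002726]), 'qd': array([ 0.00077061,  0.00047786,  0.0010439 ,  0.00147019,  0.00059324,
       -0.00015459, -0.00010916]), 'tau': array([-3.26941590e-04, -5.63409984e+01,  1.22618381e+00, -1.93450087e+01,
        1.10376332e-02,  1.04814721e-02,  1.02264633e-05]), 'eef_pos': array([228.57745848, 607.80947967, 230.38966058]), 'tool_rot': array([-3.13968682e+00,  6.33818233e-07,  2.78178910e+00]), 'force': array([-0.18232344, -0.47999457,  0.03342667]), 'torque': array([ 0.01627507, -0.02585661,  0.00197621]), 'gripper_force': 0.0, 'width': 85.6591143134759}
top 398.0891375693427 278.5839621544847 214.27304103320853 [[-1.27941918e-03 -9.99958962e-01  8.96867324e-03]
 [-9.98222100e-01  7.42647548e-04 -5.95993868e-02]
 [ 5.95902804e-02 -9.02898044e-03 -9.98182086e-01]] [1.00393514e+00 5.47882108e+02 1.14744248e+03]
dial_axis [([269.1, 188.3], 0.67)]
dial_index [([244.3, 220.5], 0.93)]
tab_top [([242.7, 222.0], 0.58), ([180.9, 172.9], 0.21)]
red_line_tip [([136.5, 211.3], 0.68)]
blue_line_tip []
green_line_tip [([214.3, 184.0], 0.67)]
start_top [([298.3, 239.7], 0.47)]
vial [([315.2, 199.1], 0.42)]
side 470.6388876401993 280.39327604202566 208.88580643125673 [[ 0.6918716  -0.72189033  0.013713  ]
 [-0.52763371 -0.51847512 -0.67289392]
 [ 0.49286546  0.45832075 -0.73961188]] [-395.56167888  357.65829327  969.03206564]
dial_axis [([280.2, 211.2], 0.63)]
dial_index [([243.1, 205.2], 0.75), ([179.8, 158.6], 0.72)]
tab_top [([240.0, 203.4], 0.79), ([268.0, 245.1], 0.62)]
red_line_tip []
blue_line_tip [([192.7, 178.5], 0.3), ([269.5, 246.9], 0.26)]
green_line_tip []
start_top []
vial [([313.3, 226.3], 0.45)]
```

Run:
```python
import cv2
a=cv2.imread("pics/top0.png")
cv2.imwrite("pics/topc.png",cv2.resize(a[140:280,170:350],None,fx=4.2,fy=4.2,interpolation=cv2.INTER_CUBIC))
```

```text
(no output)
```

View pics/top0.png

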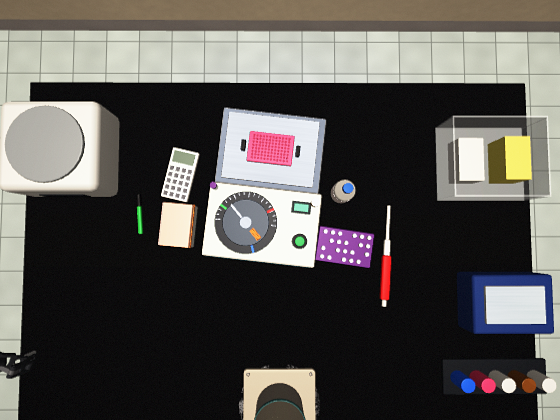

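View pics/topc.png

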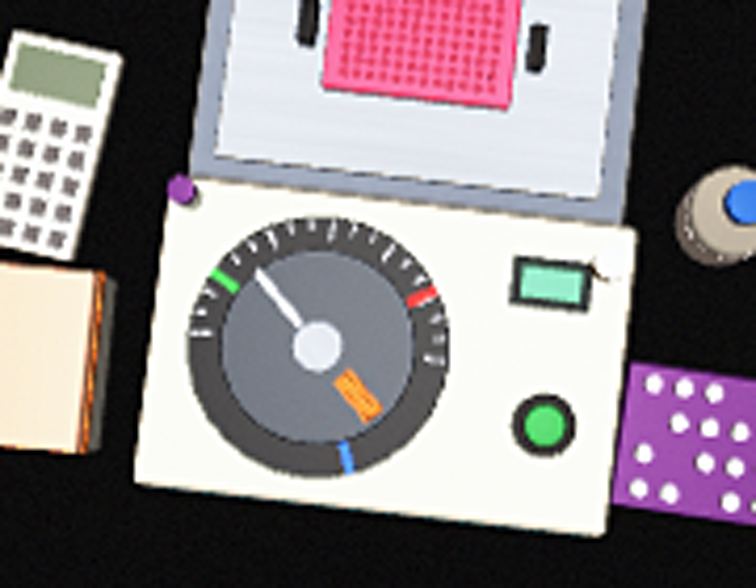

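View pics/side0.png

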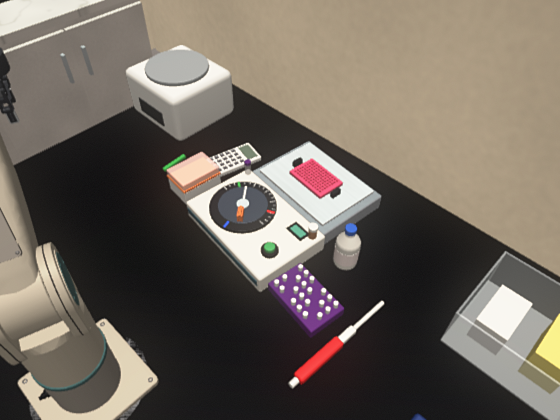

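The crop (4.2×, offset 170,140) shows the dial centred at about pixel (246,222). The index points upper left at (232,204), red is at (270,211), and the tab is at (255,234). The button is at (299,241) and the vial at about (314,202). The tab has to go clockwise, from lower right round to lower left.

```bash
cat > h.py <<'E'
import numpy as np, cv2
from cell import ctrl
def back(p,uv,z):
    uv=np.atleast_2d(uv).astype(float)
    d=np.c_[(uv[:,0]-p["cx"])/p["fx"],(uv[:,1]-p["cy"])/p["fy"],np.ones(len(uv))]@np.array(p["R"])
    c=-np.array(p["R"]).T@np.array(p["t"])
    return c+d*((z-c[2])/d[:,2])[:,None]
def blob(p,lo,hi,roi,z):
    """weighted centroid + endpoints of HSV blob in roi (u0,u1,v0,v1), in world"""
    u0,u1,v0,v1=roi
    m=cv2.inRange(cv2.cvtColor(p["img"],cv2.COLOR_RGB2HSV)[v0:v1,u0:u1],lo,hi)
    v,u=np.nonzero(m)
    return back(p,np.c_[u+u0,v+v0],z) if len(u) else np.zeros((0,3))
def ang(q,c): return np.arctan2(q[1]-c[1],q[0]-c[0])
E
python3 - <<'E'
from h import *
p=ctrl.get_image("top")
R=(205,285,180,260)
# dark bezel ellipse
hsv=cv2.cvtColor(p["img"],cv2.COLOR_RGB2HSV)
m=(hsv[180:262,210:284,2]<110).astype(np.uint8)
n,l,st,ce=cv2.connectedComponentsWithStats(m)
i=1+np.argmax(st[1:,4]); 
w=max(cv2.findContours((l==i).astype(np.uint8),cv2.RETR_EXTERNAL,cv2.CHAIN_APPROX_NONE)[0],key=len)[:,0]+[210,180]
W=back(p,w,67)[:,:2]
A=np.c_[2*W,np.ones(len(W))];s=np.linalg.lstsq(A,(W**2).sum(1),rcond=None)[0]
print("bezel",s[:2],np.sqrt(s[2]+s[:2]@s[:2]),st[i])
c=s[:2]
for n,lo,hi,z in[("red",(0,150,120),(6,255,255),69),("blue",(100,150,120),(125,255,255),69),("green",(50,150,100),(75,255,255),69),("tab",(8,150,120),(20,255,255),94),("index",(0,0,160),(179,40,255),70)]:
    q=blob(p,lo,hi,(218,274,194,254) if n!="index" else (222,241,196,217),z)
    if n=="index": q=q[np.abs(np.hypot(*(q[:,:2]-c).T)-42)<24]
    if len(q):
        m=q.mean(0);r=np.hypot(*(q[:,:2]-c).T);print(n,len(q),m,"r",np.hypot(*(m[:2]-c)),r.min(),r.max(),"ang",np.degrees(ang(m,c)))
q=blob(p,(50,150,80),(75,255,255),(285,315,225,255),77);print("btn",q.mean(0),len(q),np.hypot(*(q.mean(0)[:2]-c)))
print("vial",back(p,[313,202],95))
p=ctrl.get_image("side")
def proj(X):
    x=p["R"]@np.array(X)+p["t"];return p["fx"]*x[0]/x[2]+p["cx"],p["fy"]*x[1]/x[2]+p["cy"]
print("side c",proj([*c,70]),"btn",proj(q.mean(0)))
# side: red, button
q=blob(p,(50,150,60),(75,255,255),(255,285,235,262),77);print("btn side",q.mean(0))
W2=blob(p,(0,0,170),(179,60,255),(236,250,196,210),70);print("hub side",W2.mean(0),len(W2))
E
```

```text
bezel [513.95045748 108.06869546] 65.12169528375259 [  5  26  37  47 475]
red 13 [556.49517081  26.1664898   69.        ] r 92.29314126578477 83.54126312221472 102.27150565141952 ang -62.550041789348676
blue 13 [450.39221329  75.03607221  69.        ] r 71.6296349513092 62.529189791927415 79.82001389411467 ang -152.53810387851158
green 11 [566.71207018 155.26027607  69.        ] r 70.78723794392559 62.535239618871394 80.1681044073356 ang 41.810411162211764
tab 64 [489.9990123   65.50833191  94.        ] r 48.837037908439676 32.092094218136104 65.05444801875502 ang -119.36924753090466
index 45 [556.51869576 120.98978192  70.        ] r 44.48605832603355 25.992446548288267 64.79891707495997 ang 16.88504793470065
btn [469.01580396 -56.81423738  77.        ] 43 170.8961808511782
vial [[576.7138772  -92.93118758  95.        ]]
side c (np.float64(235.25113214552874), np.float64(202.46217887062443)) btn (np.float64(268.1793712382834), np.float64(245.88704130581561))
btn side [nan nan nan]
hub side [528.52299419  95.19731908  70.        ] 89<stdin>:26: RuntimeWarning: Mean of empty slice.
  ret = um.true_divide(
```

```bash
cat >> h.py <<'E'
from scipy.optimize import least_squares
def marks(p):
    B=(218,274,194,254)
    P={n:blob(p,lo,hi,B,z).mean(0) for n,lo,hi,z in[("red",(0,150,120),(6,255,255),69),("blue",(100,150,120),(125,255,255),69),("green",(50,150,100),(75,255,255),69)]}
    return P
E
python3 - <<'E'
from h import *
p=ctrl.get_image("top")
P=marks(p);L=np.array([P[k][:2] for k in P])
b=blob(p,(50,150,80),(75,255,255),(285,315,225,255),77).mean(0)
f=lambda c:np.r_[np.hypot(*(L-c).T)-75.5,np.hypot(*(b[:2]-c))-159]
s=least_squares(f,[520,95]);c=s.x;print("c",c,s.fun,"btn",b)
for k in P: print(k,np.degrees(ang(P[k],c)))
t=blob(p,(8,150,120),(20,255,255),(218,274,194,254),92);tm=t.mean(0);print("tab",tm,np.hypot(*(tm[:2]-c)),np.degrees(ang(tm,c)))
hsv=cv2.cvtColor(p["img"],cv2.COLOR_RGB2HSV)
q=blob(p,(0,0,150),(179,60,255),(222,260,196,240),70);r=np.hypot(*(q[:,:2]-c).T)
i=q[(r>22)&(r<64)];print("hub",q[r<18].mean(0),(r<18).sum(),"idx",i.mean(0),len(i),np.degrees(ang(i.mean(0),c)),np.degrees(np.arctan2(i[:,1]-c[1],i[:,0]-c[0])).std())
p=ctrl.get_image("side")
x=p["R"]@np.array([*c,70])+p["t"];print("side c px",p["fx"]*x[:2]/x[2]+[p["cx"],p["cy"]])
x=p["R"]@b+p["t"];print("side btn px",p["fx"]*x[:2]/x[2]+[p["cx"],p["cy"]])
q=blob(p,(45,100,40),(80,255,255),(255,285,235,262),77);print("btn side",q.mean(0),len(q))
E
```

```text
c [523.20488305  93.2688315 ] [-0.59360828 -0.43923536  0.23516048  0.88254577] btn [469.33549184 -57.26527471  77.        ]
red -63.613431214419364
blue -165.94184274857545
green 54.937836511279045
tab [490.19958272  65.61211124  92.        ] 43.06093386228834 -140.0387479716932
hub [523.59464515  93.77643473  70.        ] 123 idx [550.54080042 109.93279904  70.        ] 61 31.366473241184025 59.730757231467365
side c px [241.77182049 203.52879398]
side btn px [268.40918412 245.91612594]
btn side [469.26995225 -59.52182523  77.        ] 77
```

>>> step_arm([
  [[0, 0, 0, -0.22, -0.205, 0, 1], [0, 0, 0, -0.22, -0.205, 0, 1], [0, 0, 0, -0.22, -0.205, 0, 1], [0, 0, 0, -0.22, -0.205, 0, 1], [0, 0, 0, -0.22, -0.205, 0, 1], [0, 0, 0, -0.22, -0.205, 0, 1], [0, 0, 0, -0.22, -0.205, 0, 1], [0, 0, 0, -0.22, -0.205, 0, 1], [0, 0, 0, -0.22, -0.205, 0, 1], [0, 0, 0, -0.22, -0.205, 0, 1], [0, 0, 0, -0.22, -0.205, 0, 1], [0, 0, 0, -0.22, -0.205, 0, 1]],
])

```text
clock: 2.3
eef_pos: [470.3, 122.0, 231.6]
tool_rot: [3.141, 0.001, 2.782]
force: [0.0, -0.0, 0.1]
width: -0.2
gripper_force: 0.0
```

>>> step_arm([
  [[0, 0, 0.16, -0.1, -0.1, 0, 1], [0, 0, 0.16, 0, 0, 0, 1], [0, 0, 0.16, 0, 0, 0, 1], [0, 0, 0.16, 0, 0, 0, 1], [0, 0, 0, 0, 0, 0, 1], [0, 0, 0, 0, 0, 0, 1], [0, 0, 0, 0, 0, 0, 1]],
])

```text
clock: 3.0
eef_pos: [478.3, 104.4, 231.4]
tool_rot: [3.141, -0.0, 2.281]
force: [0.5, 0.8, -0.0]
width: -0.1
gripper_force: 0.0
```

```bash
cat >> h.py <<'E'
C=np.array([523.2,93.3])
def to(x,y,z,yaw):
    s=ctrl.read_state();p=s["eef_pos"];a=s["tool_rot"][2]
    d=np.array([x,y,z])-p
    print("pos",p.round(1),"rot",np.degrees(s["tool_rot"]).round(2),"F",s["force"].round(1),"w",round(s["width"],1),"t",round(s["clock"],2))
    print("tool delta mm",[round(v,1) for v in(d[0]*np.cos(a)+d[1]*np.sin(a),d[0]*np.sin(a)-d[1]*np.cos(a),-d[2])],"turn z",(np.degrees(a)-yaw+180)%360-180)
E
python3 -c "
from h import *
to(509.6,42.6,77,130)"
```

```text
pos [478.3 104.4 231.4] rot [179.99  -0.   130.72] F [ 0.5  0.8 -0. ] w -0.1 t 3.0
tool delta mm [np.float64(-67.3), np.float64(-16.6), np.float64(154.4)] turn z 0.7167151349943595
```

>>> step_arm([
  [[0, 0, 0.016, -0.225, -0.055, 0, 1], [0, 0, 0, -0.224, -0.055, 0, 1], [0, 0, 0, 0, 0, 0.2, 1], [0, 0, 0, 0, 0, 0.2, 1], [0, 0, 0, 0, 0, 0.2, 1], [0, 0, 0, 0, 0, 0.2, 1], [0, 0, 0, 0, 0, 0.1, 1], [0, 0, 0, 0, 0, 0.1, 1], [0, 0, 0, 0, 0, 0, 1], [0, 0, 0, 0, 0, 0, 1], [0, 0, 0, 0, 0, 0, 1]],
])

```text
clock: 4.1
eef_pos: [509.9, 42.3, 82.1]
tool_rot: [3.14, 0.001, 2.267]
force: [-0.4, 0.2, 0.3]
width: 0.2
gripper_force: 0.0
```

Run:
```python
from h import *
to(501.8,51.8,77,130)
p=ctrl.get_image("side");cv2.imwrite("pics/s1.png",cv2.resize(p["img"][120:270,170:350,::-1],None,fx=4,fy=4,interpolation=cv2.INTER_CUBIC))
```

```text
pos [509.9  42.3  82.1] rot [1.7992e+02 4.0000e-02 1.2989e+02] F [-0.4  0.2  0.3] w 0.2 t 4.1
tool delta mm [np.float64(12.5), np.float64(-0.1), np.float64(5.1)] turn z -0.11123776031161015
```

View pics/s1.png

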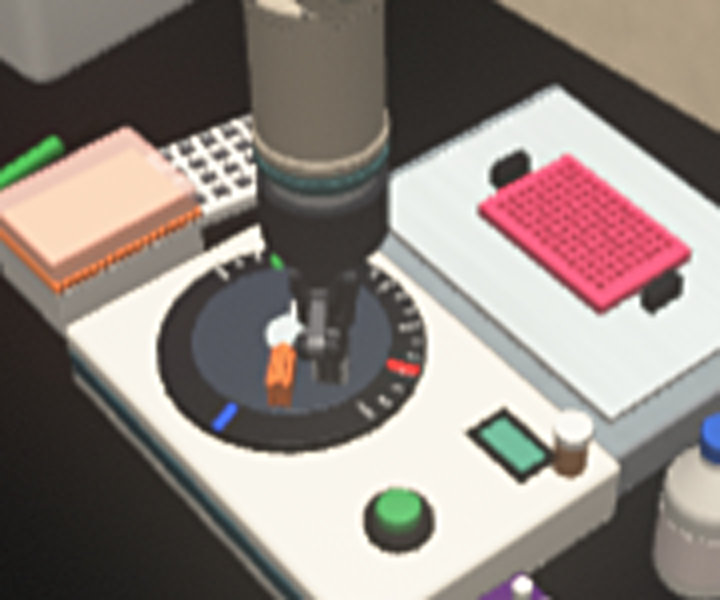

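>>> step_arm([
  [[0, 0, 0, 0, 0, 0.02, 1], [0, 0, 0, 0.05, 0, 0, 1], [0, 0, 0, 0.013, 0, 0, 1], [0, 0, 0, 0.013, 0, 0, 1], [0, 0, 0.0667, 0.0152, -0.0059, 0, 1], [0, 0, 0.0667, 0.0152, -0.0059, 0, 1], [0, 0, 0.0667, 0.0152, -0.0059, 0, 1], [0, 0, 0.0667, 0.0152, -0.0059, 0, 1]],
])

```text
clock: 4.95
eef_pos: [494.8, 55.2, 78.5]
tool_rot: [3.14, 0.002, 2.054]
force: [0.7, -2.8, -0.6]
width: 0.4
gripper_force: 1.7
```

```bash
cat >> h.py <<'E'
def rel():
    s=ctrl.read_state();p=s["eef_pos"];yaw=np.degrees(s["tool_rot"][2]);th=np.radians(yaw+90)
    d=p[:2]-C;r=np.array([np.cos(th),np.sin(th)]);t=np.array([np.sin(th),-np.cos(th)])
    print("tab angle nominal",(np.degrees(th)+180)%360-180,"radial",(d@r).round(2),"tang",(d@t).round(2),"z",p[2].round(1),"F",s["force"].round(1),"Ft",(s["force"][:2]@t).round(2),"t",s["clock"].round(2))
E
python3 - <<'E'
from h import *
rel()
p=ctrl.get_image("top");t=blob(p,(8,150,120),(20,255,255),(218,274,194,254),92);
print(len(t), np.degrees(ang(t.mean(0),C)),np.hypot(*(t.mean(0)[:2]-C)))
cv2.imwrite("pics/t1.png",cv2.resize(p["img"][160:270,190:310,::-1],None,fx=5,fy=5,interpolation=cv2.INTER_CUBIC))
E
```

```text
Traceback (most recent call last):
  File "h.py", line 29, in rel
    print("tab angle nominal",(np.degrees(th)+180)%360-180,"radial",(d@r).round(2),"tang",(d@t).round(2),"z",p[2].round(1),"F",s["force"].round(1),"Ft",(s["force"][:2]@t).round(2),"t",s["clock"].round(2))
                                                                                                                                                                                        ^^^^^^^^^^^^^^^^
AttributeError: 'float' object has no attribute 'round'
```

```bash
sed -i 's/s\["clock"\].round(2))/round(s["clock"],2))/' h.py
python3 - <<'E'
from h import *
rel()
p=ctrl.get_image("top");t=blob(p,(8,150,120),(20,255,255),(218,274,194,254),92);
print(len(t), np.degrees(ang(t.mean(0),C)),np.hypot(*(t.mean(0)[:2]-C)))
cv2.imwrite("pics/t1.png",cv2.resize(p["img"][160:270,190:310,::-1],None,fx=5,fy=5,interpolation=cv2.INTER_CUBIC))
E
```

```text
tab angle nominal -152.31676869993788 radial 42.87 tang -20.56 z 78.5 F [ 0.7 -2.8 -0.6] Ft -2.82 t 4.95
0 nan nan<stdin>:4: RuntimeWarning: Mean of empty slice.
  ret = um.true_divide(
```

View pics/t1.png

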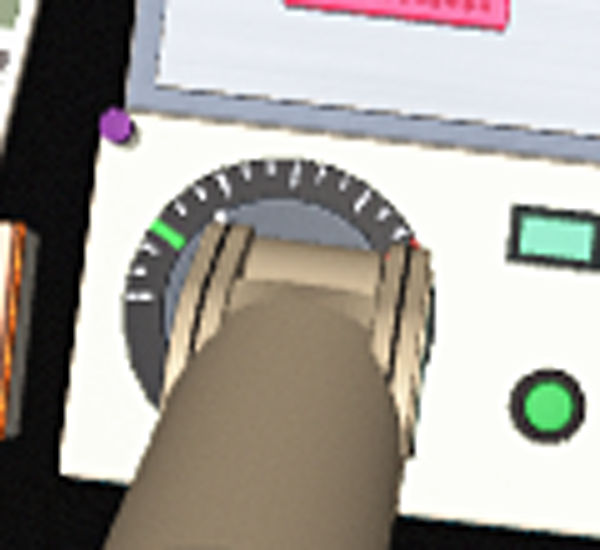

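>>> step_arm([
  [[0, 0, 0.0667, 0.0152, -0.0059, 0, 1], [0, 0, 0.0667, 0.0152, -0.0059, 0, 1], [0, 0, 0.0667, 0.0152, -0.0059, 0, 1], [0, 0, 0.0667, 0.0152, -0.0059, 0, 1], [0, 0, 0.0667, 0.0152, -0.0059, 0, 1], [0, 0, 0.0667, 0.0152, -0.0059, 0, 1], [0, 0, 0.0667, 0.0152, -0.0059, 0, 1], [0, 0, 0.0667, 0.0152, -0.0059, 0, 1], [0, 0, 0.0667, 0.0152, -0.0059, 0, 1], [0, 0, 0.0667, 0.0152, -0.0059, 0, 1], [0, 0, 0.0667, 0.0152, -0.0059, 0, 1], [0, 0, 0.0667, 0.0152, -0.0059, 0, 1]],
])

```text
clock: 6.2
eef_pos: [477.4, 79.6, 78.3]
tool_rot: [-3.141, 0.001, 1.427]
force: [-1.4, -3.8, 2.0]
width: -0.1
gripper_force: 1.8
```

Run:
```python
from h import *
rel()
for n in("top","side"):
    p=ctrl.get_image(n);b=(218,274,194,254) if n=="top" else (200,285,170,240)
    t=blob(p,(8,150,120),(20,255,255),b,85)
    if len(t):print(n,len(t), np.degrees(ang(t.mean(0),C)),np.hypot(*(t.mean(0)[:2]-C)))
```

```text
tab angle nominal 171.73404518908052 radial 43.34 tang -20.13 z 78.3 F [-1.4 -3.8  2. ] Ft -3.97 t 6.2
side 50 120.95026832667008 72.34982760299386
```

>>> step_arm([
  [[0, 0, 0.0667, 0.0152, -0.0059, 0, 1], [0, 0, 0.0667, 0.0152, -0.0059, 0, 1], [0, 0, 0.0667, 0.0152, -0.0059, 0, 1], [0, 0, 0.0667, 0.0152, -0.0059, 0, 1], [0, 0, 0.0667, 0.0152, -0.0059, 0, 1], [0, 0, 0.0667, 0.0152, -0.0059, 0, 1], [0, 0, 0.0667, 0.0152, -0.0059, 0, 1], [0, 0, 0.0667, 0.0152, -0.0059, 0, 1], [0, 0, 0.0667, 0.0152, -0.0059, 0, 1], [0, 0, 0.0667, 0.0152, -0.0059, 0, 1], [0, 0, 0.0667, 0.0152, -0.0059, 0, 1], [0, 0, 0.0667, 0.0152, -0.0059, 0, 1]],
])

```text
clock: 7.5
eef_pos: [478.3, 109.4, 78.1]
tool_rot: [-3.139, 0.002, 0.8]
force: [-2.9, -2.4, 2.3]
width: 0.2
gripper_force: 1.8
```

Run:
```python
from h import *
rel()
p=ctrl.get_image("top");q=ctrl.get_image("side")
f=lambda a,s:cv2.resize(a[:,:,::-1],None,fx=s,fy=s,interpolation=cv2.INTER_CUBIC)
a=f(p["img"][175:265,195:285],4.4);b=f(q["img"][165:255,190:280],4.4)
cv2.imwrite("pics/b2.png",np.hstack([a,b]))
```

```text
tab angle nominal 135.8258890678327 radial 43.48 tang -19.76 z 78.1 F [-2.9 -2.4  2.3] Ft -3.7 t 7.5
```

View pics/b2.png

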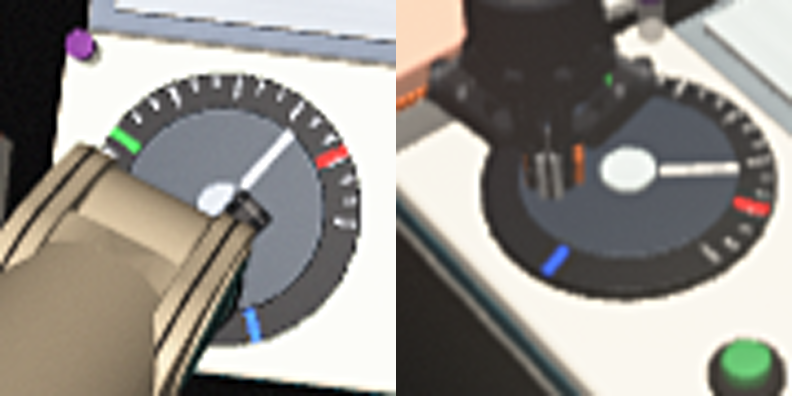

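The index (tip at crop (290,133), left panel) is now about 25° short of red, and it shows clearly in the top view. I'll measure it in code.

```bash
cat >> h.py <<'E'
def idx(c=C):
    out=[]
    for n in("top","side"):
        p=ctrl.get_image(n)
        # polar resampling of the pixel values in world coordinates
        al=np.radians(np.arange(-100,0,0.25)); 
        def prof(r,z,w):
            X=np.stack([c[0]+np.outer(r,np.cos(al)),c[1]+np.outer(r,np.sin(al)),np.full((len(r),len(al)),z)],-1)
            x=X@np.array(p["R"]).T+p["t"]
            u=(p["fx"]*x[...,0]/x[...,2]+p["cx"]).astype(np.float32);v=(p["fy"]*x[...,1]/x[...,2]+p["cy"]).astype(np.float32)
            im=cv2.remap(p["img"].astype(np.float32),u,v,cv2.INTER_LINEAR)
            g=w(im); g=np.clip(g-np.median(g,1,keepdims=True)-40,0,None)  # per radius
            d=np.degrees(al);pk=[(d*k).sum()/k.sum() if k.sum()>0 else np.nan for k in g]
            return np.array(pk)
        i=prof(np.arange(26,60,3.),70,lambda im:im.min(-1)); r=prof(np.arange(69,84,2.),69,lambda im:im[...,0]-im[...,2])
        out.append((n,"idx",np.nanmedian(i).round(2),np.nanstd(i).round(2),"red",np.nanmedian(r).round(2),np.nanstd(r).round(2),"togo",(np.nanmedian(i)-np.nanmedian(r)).round(2)))
    for o in out: print(*o)
E
python3 -c "
from h import *
rel();idx();rel()"
```

```text
tab angle nominal 135.95179388624297 radial 43.51 tang -19.06 z 78.0 F [-2.7 -0.1  0.6] Ft -1.98 t 7.6
top idx -41.95 0.2 red -63.9 0.18 togo 21.95
side idx -42.66 0.23 red -65.08 0.18 togo 22.42
tab angle nominal 135.98393263704065 radial 43.46 tang -19.03 z 78.0 F [-3.4 -0.3  0.2] Ft -2.57 t 7.7
```

>>> step_arm([
  [[0, 0, 0.0667, 0.0152, -0.0059, 0, 1], [0, 0, 0.0667, 0.0152, -0.0059, 0, 1], [0, 0, 0.0667, 0.0152, -0.0059, 0, 1], [0, 0, 0.0667, 0.0152, -0.0059, 0, 1], [0, 0, 0.0667, 0.0152, -0.0059, 0, 1], [0, 0, 0.0667, 0.0152, -0.0059, 0, 1], [0, 0, 0, 0, 0, 0, 1], [0, 0, 0, 0, 0, 0, 1]],
])

```text
clock: 8.5
eef_pos: [486.6, 122.6, 78.0]
tool_rot: [-3.14, 0.001, 0.488]
force: [-3.3, 1.0, -0.1]
width: 0.0
gripper_force: 1.3
```

```bash
python3 -c "
from h import *
rel();idx();rel()"
```

```text
tab angle nominal 117.97176009610155 radial 43.04 tang -18.55 z 78.0 F [-3.3  1.  -0.1] Ft -2.45 t 8.5
top idx -60.92 0.44 red -63.89 0.19 togo 2.98
side idx -60.72 0.2 red -65.1 0.16 togo 4.38
tab angle nominal 117.9105510261204 radial 42.77 tang -18.58 z 78.1 F [-3.8  0.5  0.1] Ft -3.15 t 8.6
```

```bash
sed -i 's/^        out.append.*/        ri=np.arange(26,60,3.);rr=np.arange(69,84,2.)\n        def at65(r,a):\n            k=np.isfinite(a);L=np.radians(a)*r;f=np.polyfit(r[k],L[k],1);return np.degrees(np.polyval(f,65)\/65),np.std(L[k]-np.polyval(f,r[k]))\n        a,b=at65(ri,i),at65(rr,r);out.append((n,"idx",i.round(1),"red",r.round(1),"edge",np.round(a,2),np.round(b,2),"togo",round(a[0]-b[0],2)))/' h.py
python3 -c "
from h import *
idx()
p=ctrl.get_image('top')
f=lambda a,s:cv2.resize(a[:,:,::-1],None,fx=s,fy=s,interpolation=cv2.INTER_CUBIC)
q=ctrl.get_image('side')
cv2.imwrite('pics/b3.png',np.hstack([f(p['img'][190:240,235:285],8),f(q['img'][185:235,235:285],8)]))
"
```

```text
top idx [-61.  -62.  -60.6 -60.9 -61.1 -60.2 -60.8 -60.5 -61.  -60.8 -61.3 -61.1] red [-64.1 -64.  -63.8 -63.8 -63.6 -63.7 -64.1 -64. ] edge [-60.91   0.28] [-63.97   0.24] togo 3.06
side idx [-60.4 -60.4 -60.6 -60.7 -60.9 -60.6 -60.7 -61.  -61.  -60.7 -60.9 -60.8] red [-64.6 -65.  -65.2 -65.1 -65.  -65.1 -65.1 -65.1] edge [-60.92   0.09] [-64.77   0.15] togo 3.85
```

View pics/b3.png

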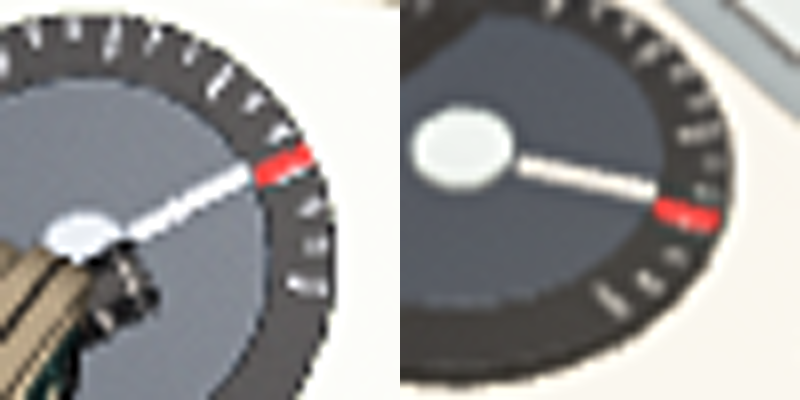

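The index is a few degrees short of red in both views: about 3.1° from the top camera and 3.9° from the side.

>>> step_arm([
  [[0, 0, 0.0333, 0.0076, -0.003, 0, 1], [0, 0, 0.0333, 0.0076, -0.003, 0, 1], [0, 0, 0, 0, 0, 0, 1], [0, 0, 0, 0, 0, 0, 1]],
])

```text
clock: 9.2
eef_pos: [489.0, 124.1, 78.2]
tool_rot: [3.142, 0.0, 0.433]
force: [-5.4, -0.3, -1.2]
width: -0.2
gripper_force: 1.7
```

```bash
python3 -c "
from h import *
rel();idx();idx()"
```

```text
tab angle nominal 114.83523500281433 radial 42.3 tang -18.16 z 78.2 F [-5.4 -0.3 -1.2] Ft -5.06 t 9.2
top idx [-64.1 -64.  -64.1 -63.8 -64.6 -64.6 -64.7 -64.9 -65.1 -65.2 -64.9 -65.1] red [-64.1 -64.  -63.8 -63.8 -63.6 -63.7 -64.1 -64. ] edge [-65.24   0.15] [-63.95   0.24] togo -1.29
side idx [-63.7 -64.6 -64.3 -63.9 -63.8 -64.6 -64.3 -64.4 -64.6 -64.4 -64.5 -64.9] red [-64.6 -65.  -65.2 -65.1 -65.  -65.1 -65.1 -65.1] edge [-64.69   0.18] [-64.72   0.17] togo 0.03
top idx [-64.2 -64.  -64.  -63.8 -64.6 -64.6 -64.8 -64.9 -65.1 -65.2 -64.9 -65.1] red [-64.1 -64.  -63.8 -63.8 -63.6 -63.7 -64.1 -64. ] edge [-65.23   0.15] [-63.95   0.24] togo -1.28
side idx [-63.7 -64.6 -64.4 -63.9 -63.9 -64.6 -64.3 -64.4 -64.6 -64.4 -64.5 -64.9] red [-64.6 -65.  -65.2 -65.1 -65.  -65.1 -65.1 -65.1] edge [-64.7    0.17] [-64.71   0.17] togo 0.01
```

Both cameras average within about 0.6° of alignment. Next I back off, rise and recheck.

>>> step_arm([
  [[0, 0, 0, -0.05, 0, 0, 1], [0, 0, 0, -0.08, 0, 0, 1], [0, 0, 0, 0, 0, -0.25, 1], [0, 0, 0, 0, 0, -0.25, 1], [0, 0, 0, 0, 0.25, 0, 1], [0, 0, 0, 0, 0.25, 0, 1], [0, 0, 0, 0, 0.25, 0, 1], [0, 0, 0, 0, 0.25, 0, 1], [0, 0, 0, 0, 0, 0, 1], [0, 0, 0, 0, 0, 0, 1], [0, 0, 0, 0, 0, 0, 1]],
])

```text
clock: 10.5
eef_pos: [534.4, -19.8, 153.4]
tool_rot: [-3.142, -0.001, 0.434]
force: [0.0, -0.3, 0.6]
width: -0.3
gripper_force: 0.0
```

Run:
```python
from h import *
idx(); to(469.3,-58,85,20)
p=ctrl.get_image("top");t=blob(p,(8,150,120),(20,255,255),(218,274,194,254),92)
if len(t):print("tab",len(t), np.degrees(ang(t.mean(0),C)),np.hypot(*(t.mean(0)[:2]-C)))
```

```text
Traceback (most recent call last):
  File "h.py", line 48, in idx
    a,b=at65(ri,i),at65(rr,r);out.append((n,"idx",i.round(1),"red",r.round(1),"edge",np.round(a,2),np.round(b,2),"togo",round(a[0]-b[0],2)))
                   ~~~~^^^^^^
  File "h.py", line 47, in at65
    k=np.isfinite(a);L=np.radians(a)*r;f=np.polyfit(r[k],L[k],1);return np.degrees(np.polyval(f,65)/65),np.std(L[k]-np.polyval(f,r[k]))
                                         ~~~~~~~~~~^^^^^^^^^^^^^
TypeError: expected non-empty vector for x
```

>>> step_arm([
  [[0, 0, 0, -0.25, 0.025, 0, 1], [0, 0, 0, -0.25, 0.024, 0, 1], [0, 0, 0, 0, 0, 0.2, 1], [0, 0, 0, 0, 0, 0.2, 1], [0, 0, 0, 0, 0, 0, 1], [0, 0, 0, 0, 0, 0, 1], [0, 0, 0, 0, 0, 0, 1]],
])

```text
clock: 11.25
eef_pos: [470.1, -58.4, 94.3]
tool_rot: [3.14, -0.001, 0.434]
force: [0.1, -0.6, -0.4]
width: 0.1
gripper_force: 0.0
```

Run:
```python
from h import *
to(469.3,-58,77,24.8)
try: idx()
except Exception as e: print(e)
p=ctrl.get_image("top");q=ctrl.get_image("side")
t=blob(p,(8,150,120),(20,255,255),(218,274,194,254),92)
if len(t):print("tab",len(t), np.degrees(ang(t.mean(0),C)),np.hypot(*(t.mean(0)[:2]-C)))
f=lambda a,s:cv2.resize(a[:,:,::-1],None,fx=s,fy=s,interpolation=cv2.INTER_CUBIC)
cv2.imwrite('pics/b4.png',np.hstack([f(p['img'][185:265,225:305],4.9),f(q['img'][185:265,215:295],4.9)]))
```

```text
pos [470.1 -58.4  94.3] rot [ 1.7993e+02 -9.0000e-02  2.4870e+01] F [ 0.1 -0.6 -0.4] w 0.1 t 11.25
tool delta mm [np.float64(-0.6), np.float64(-0.7), np.float64(17.3)] turn z 0.06883044235200941
expected non-empty vector for x
tab 66 115.81115695287099 42.81984967123766
```

View pics/b4.png

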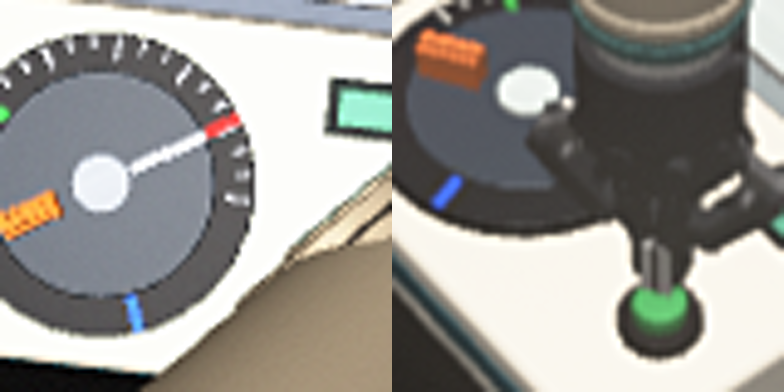

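The dial is aligned: the tab puts the index at −64.2°, against −63.6 to −63.9° for red. The fingers are centred above the button, so I press now.

>>> step_arm([
  [[0, 0, 0, -0.004, -0.004, 0.1, 1], [0, 0, 0, 0, 0, 0.02, 1], [0, 0, 0, 0, 0, 0.02, 1], [0, 0, 0, 0, 0, 0.02, 1], [0, 0, 0, 0, 0, 0, 1], [0, 0, 0, 0, 0, 0, 1]],
])

```text
clock: 12.05
eef_pos: [468.6, -58.0, 70.8]
tool_rot: [-3.14, -0.002, 0.433]
force: [-3.0, 2.2, 18.4]
width: 0.0
gripper_force: 9.1
```

>>> step_arm([
  [[0, 0, 0, 0, 0, 0.006, 1], [0, 0, 0, 0, 0, 0, 1], [0, 0, 0, 0, 0, 0, 1]],
])

```text
clock: 12.35
eef_pos: [468.7, -58.1, 70.7]
tool_rot: [-3.14, -0.003, 0.433]
force: [-4.1, 2.5, 27.9]
width: -0.3
gripper_force: 13.8
```

>>> step_arm([
  [[0, 0, 0, 0, 0, -0.05, 1], [0, 0, 0, 0, 0, -0.15, 1], [0, 0, 0, 0, 0, -0.25, 1], [0, 0, 0, 0, 0, -0.25, 1], [0, 0, 0, 0, 0, -0.25, 1], [0, 0, 0, 0, 0, 0, 1], [0, 0, 0, 0, 0, 0, 1], [0, 0, 0, 0, 0, 0, 1]],
])

```text
clock: 13.15
eef_pos: [467.7, -57.9, 210.2]
tool_rot: [-3.14, 0.001, 0.433]
force: [-1.0, -0.1, 0.4]
width: 0.1
gripper_force: 0.0
```

Run:
```python
from h import *
rel()
p=ctrl.get_image("top");q=ctrl.get_image("side")
t=blob(p,(8,150,120),(20,255,255),(218,274,194,254),92)
if len(t):print("tab",len(t), np.degrees(ang(t.mean(0),C)))
f=lambda a,s:cv2.resize(a[:,:,::-1],None,fx=s,fy=s,interpolation=cv2.INTER_CUBIC)
cv2.imwrite('pics/b5.png',np.hstack([f(p['img'][130:280,150:350],2),f(q['img'][140:290,150:350],2)]))
b=blob(q,(45,100,40),(80,255,255),(255,285,235,262),77);print("btn side",b.mean(0),len(b))
```

```text
tab angle nominal 114.82213838881046 radial -113.9 tang -113.85 z 210.2 F [-1.  -0.1  0.4] Ft -0.89 t 13.15
tab 67 115.66807950116592
btn side [469.26995225 -59.52182523  77.        ] 77
```

View pics/b5.png

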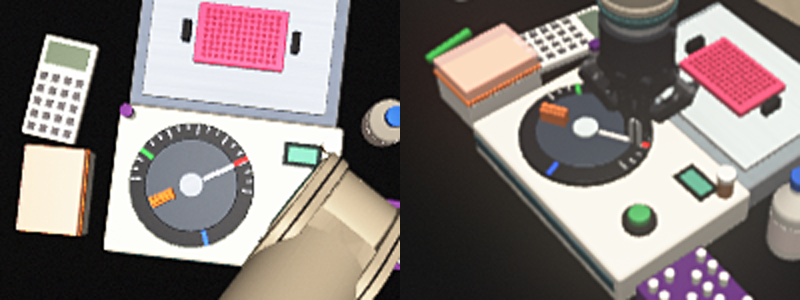

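The press bottomed out: z stayed at 70.7 while the force rose to 28 N. The button has sprung back up, with the same image centroid as before. The index is still on red, the bystanders have not moved, and the arm is clear.

```bash
python3 -c "
from cell import ctrl
print(ctrl.finish_job())"
```

```text
the job is handed in; nothing more can be done
None
```

I lined the dial's index up with the red line to within about 1°, pushing the tab from one side only, then pressed the start button fully down and let it spring back; the job was handed in with the arm clear, at about 13 s of the 51 s allowed.

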